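# Set the tall round kiln prop in its socketed foot

### The job

Set up the kiln furniture for the next firing: take the tall round prop, lower it straight into the round socket of its square foot until it rests fully home on the bottom, and let go so that it stands upright there. Do not drop it in, and leave the other two props standing where they are.

Things in the scene. Friction and masses are not known exactly. Their poses are not given: they have to be found in the camera images.
- prop_mid (a point): Centre (half-way up) of the tall round kiln prop: a loose plain cylinder of cream fired clay, 36 mm in diameter, 140 mm tall, 0.2 to 0.35 kg, standing upright on the table, so this point starts 70 mm above it; z along the axis, flat ends alike. Brittle: to be lowered, not dropped. Nothing higher than 75 mm stands within 80 mm of its axis.
- socket (a point): Centre of the mouth of the round blind hole, z up, in the top of a fixed square cream clay block 100 x 100 x 65 mm high. Hole 56 mm in diameter, 45 mm deep, flat bottom, sharp unchamfered edge: the prop has 10 mm play all round. With the prop home its centre is 25 mm above this point. A like block with a square hole is not the one. All that stands in the working area is at most 140 mm high.
- square_prop_mid (a point): Centre (half-way up) of the square kiln prop: a loose upright bar 32 x 32 mm and 140 mm tall. The same cream fired clay as the other kiln furniture. A bystander that must stay where it is.
- short_prop_mid (a point): Centre (half-way up) of the short round kiln prop: a loose upright cylinder 36 mm in diameter and only 80 mm tall. The same cream fired clay as the other kiln furniture. A bystander that must stay where it is.
Mind the look-alikes: they are no part of the job. Leave any black or purple look-alike of the part that bears prop_mid alone.

How it is judged:
On the way:
1. the tall round prop is picked up, its foot higher than the top of the block (height (world z) of prop_mid above 0.137 m), for 0.1 s.
At the end, for the whole second after the job is handed in: The tall round prop stands in the round socket, released and at rest: its centre within 15 mm of the socket's axis and 25 mm (give or take 6 mm) above the mouth, upright within 0.17 rad (10 degrees) (horizontal distance between prop_mid and socket below 0.015 m and z of prop_mid in the frame of socket between 0.019 and 0.031 m and angle between the z axis of prop_mid and the z axis of socket, either way round below 0.17 rad and linear speed of prop below 0.03 m/s); the robot touches nothing.
It fails at once if the tall round prop is dropped (it falls freely, faster than 0.6 m/s, as after a fall of about 18 mm) (linear speed of prop above 0.6 m/s and contact force between the fingers and prop below 0.05 N).
It fails at once if the square prop is pushed more than 40 mm or knocked over (distance of square_prop_mid from where it was at the start of the episode above 0.04 m or angle between square_prop_mid's own z axis and vertical above 0.5 rad).
It fails at once if the short prop is pushed more than 40 mm or knocked over (distance of short_prop_mid from where it was at the start of the episode above 0.04 m or angle between short_prop_mid's own z axis and vertical above 0.5 rad).
It also fails if it takes over 43 s, if anything falls off the work surface, if the arm or the gripper's body presses on something with over 40 N, if the wrist force passes 120 N, or if a joint passes its speed limit or range.

### The arm

A 6-joint arm with a two-finger parallel gripper is mounted at the origin on the work surface. World frame = base frame: x ahead of the robot, y to its left, z up, the work surface at z = 0. Lengths are in m, angles in rad, forces in N, time in s.
With the tool pointing down it reaches from about 0.3 to 0.875 m from the base axis. Payload 6.4 kg.
Tool frame: the origin (TCP) lies at the very end of the fingers, on their centre line; the grasp point (between the pads) lies 19 mm behind it; x points along the fingers, y is the direction in which the jaws open and shut, and the axes are right-handed (so a half turn about x gives the same grasp; the last joint's range is limited). The gripper opens to 85 mm and grips with 20 to 120 N. Pads are 22 mm wide; open, the fingers measure 114 mm over their backs; the gripper's body (76 mm by 85 mm) begins 54 mm behind the grasp point. The pads swing forward as they close: fully open they stand 13 mm farther back than shut.
Start: joints at [1.031, 0.181, 1.607, -0, 1.354, -0.206], TCP at [0.188, 0.543, 0.199] pointing down, gripper open.
Joint ranges: [-2.99, 2.99], [-0.89, 2.07], [0.3, 2.58], [-1.14, 4.28], [0, 2.63], [-3.12, 3.12]. Speed limits (rad/s): [2.57, 2.57, 3.01, 3.14, 3.14, 3.14].

### API

Orientations are given as a unit quaternion [w, x, y, z].
In Python, from bench import status, optics, hand_in gives the robot as it stands. The module is installed in compiled form; this text tells all that it offers.
- The arm moves only by the shell command python3 -m jog 'ROWS'. ROWS is JSON, one flat list of numbers, 5 for each row, row after row: the shift along the tool's x, y, z in mm, then the turn about the tool's x in degrees, then the opening in per cent of the stroke, from 0 (shut) to 100 (fully open). In form: [tx, ty, tz, yaw, gripper, tx, ty, tz, yaw, gripper, ...]. A call has exactly 5 rows; each row is the pose to reach, as a shift and turn from the pose commanded when the call began, along the tool's axes at that moment; what a row does not reach only later rows make up. A row lasts 1/10 s, in which the tool goes at most 50 mm and 8.59 degrees, less where a joint would pass 70% of its speed; a pose out of reach is approached as far as the arm can. A call with a gripper value outside its range is refused whole. The fingers move at their own pace and stop on an object; the grip force is fixed at half the most. Time passes only in rows, so rows that repeat a pose let the fingers close, or fill a call up. It gives the time, the measured TCP pose, the force and the opening at its end, in the units of the state.
- status.get_obs(): the state, without advancing time (a new reading comes with each control period).
- optics.camera(name): name is "scene" or "top" or "wrist"; returns the picture (400x640x3 uint8, red, green, blue); there is no depth.
- optics.get_calibration(name): a dict with "vertical_fov" (degrees; the focal length in pixels is half the picture's height over the tangent of half this angle, whatever the lens; pixels are square), "cx", "cy" (the principal point, pixels), "extrinsics" (4x4, takes a point from camera to world coordinates). Camera axes: x right, y up, looking along -z (the intrinsics and any distortion apply to the point x, -y, -z); pixel columns grow to the right and rows downward; lengths in m; the calibration is good to about 2 mm. A picture is of the moment at which its call begins: read the wrist's pose just before it. get_calibration takes no time and is no camera call; for the wrist camera it gives the pose at the moment of the call.
- hand_in(): hands the job in, once; it reports no verdict.
The state is a dict: "time_s": time; "q": joint angles; "dq": joint speeds; "joint_efforts": joint torques, N m; "eef_pos": TCP position; "eef_rot": TCP orientation; "wrist_force": force on the tool from outside, world axes, zero at the start; "torque": the same for the moment, N m; "opening": opening from 0.0 (shut) to 1.0 (fully open).
Only numpy, scipy, OpenCV 4.12 (cv2) and the standard library are available. Lean on these libraries where they do the work, as an engineer would, in place of code of your own. Each camera call takes 0.05 s, during which the arm holds its last target. There are 200 camera calls.

## Working session

There is one attempt and no reset: what is moved stays moved. The work goes in short steps, Python scripts to look and compute and a shell command to move; the robot and the scene stay as the last step left them, time stands still between calls to the robot, and variables do not carry over. Pictures are saved under pics/ and viewed, on a budget of 10 in all, crops included, one or two more only if the job needs it, and the job is handed in when it is done.

```bash
mkdir -p pics; python3 - <<'E'
from bench import status, optics
import cv2,numpy as np
o=status.get_obs();print(o['time_s'],o['eef_pos'],o['eef_rot'],o['opening'])
for n in("scene","top","wrist"):
    im=optics.camera(n);cv2.imwrite(f"pics/{n}0.png",im[:,:,::-1])
    c=optics.get_calibration(n);print(n,c)
E
```

```text
0.0 [0.18803164 0.54273592 0.19848848] [ 0.69704819  0.11686872  0.69751794 -0.11804335] 0.9997122126423447
scene {'vertical_fov': 55.84520103436505, 'cx': 320.88849639107264, 'cy': 200.66833244742577, 'extrinsics': array([[-0.02445758, -0.63434964,  0.77265928,  1.24602208],
       [ 0.99961744, -0.00553301,  0.02709908,  0.0427631 ],
       [-0.01291516,  0.77302647,  0.63424229,  0.62525849],
       [ 0.        ,  0.        ,  0.        ,  1.        ]])}
top {'vertical_fov': 45.918190369100635, 'cx': 313.128033290144, 'cy': 197.24999443610506, 'extrinsics': array([[ 0.01564664,  0.99585081, -0.0896457 ,  0.48191841],
       [-0.99923497,  0.01878751,  0.03430035,  0.0417347 ],
       [ 0.03584225,  0.08904043,  0.99538291,  1.05939193],
       [ 0.        ,  0.        ,  0.        ,  1.        ]])}
wrist {'vertical_fov': 64.38661210795529, 'cx': 318.6229413251441, 'cy': 200.58106611929594, 'extrinsics': array([[ 3.29002485e-01, -8.91948210e-01, -3.10138285e-01,
         1.07289189e-01],
       [ 9.44328926e-01,  3.10581081e-01,  1.08546175e-01,
         5.70019788e-01],
       [-4.94482265e-04, -3.28584515e-01,  9.44474442e-01,
         3.73780859e-01],
       [ 0.00000000e+00,  0.00000000e+00,  0.00000000e+00,
         1.00000000e+00]])}
```

View pics/top0.png

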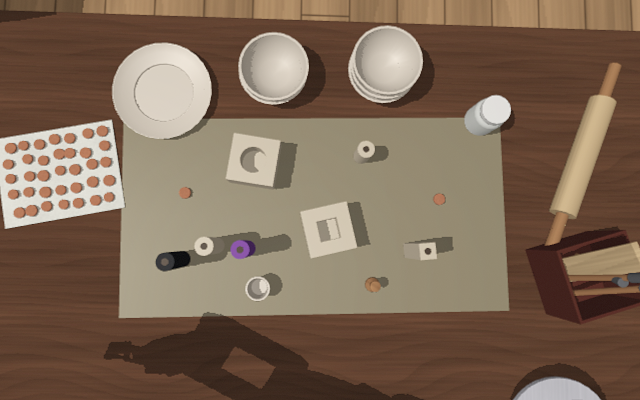

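View pics/scene0.png

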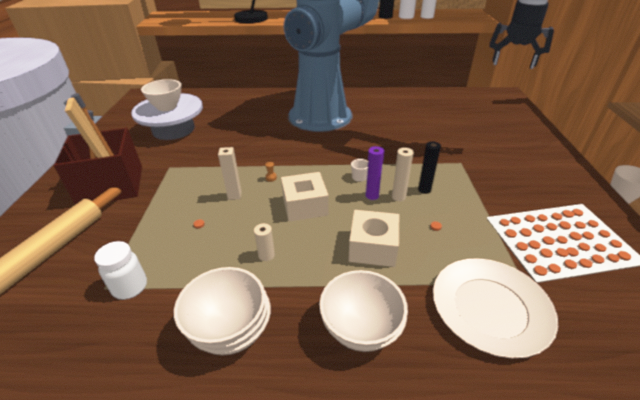

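The top view shows the cream prop's top at about (204,246), black at (165,262), purple at (240,249), and the round socket at about (253,160). I'll enlarge that area.

```bash
cat > h.py <<'E'
import numpy as np
from bench import optics
def ray(n,u,v,z,c=None):
    c=c or optics.get_calibration(n);E=np.array(c['extrinsics']);f=200/np.tan(np.radians(c['vertical_fov']/2))
    d=E[:3,:3]@[(u-c['cx'])/f,-(v-c['cy'])/f,-1];return E[:3,3]+d*(z-E[2,3])/d[2]
def proj(n,p,c=None):
    c=c or optics.get_calibration(n);E=np.array(c['extrinsics']);f=200/np.tan(np.radians(c['vertical_fov']/2))
    q=E[:3,:3].T@(np.array(p)-E[:3,3]);return c['cx']-f*q[0]/q[2],c['cy']+f*q[1]/q[2]
E
python3 - <<'E'
import cv2
a=cv2.imread('pics/top0.png')[125:285,145:305];b=cv2.imread('pics/scene0.png')[130:280,330:450]
a=cv2.resize(a,None,fx=5,fy=5,interpolation=2)[:600];cv2.imwrite('pics/c1.png',cv2.resize(cv2.imread('pics/top0.png')[130:280,140:300],None,fx=4,fy=4,interpolation=2))
cv2.imwrite('pics/c2.png',cv2.resize(b,None,fx=4,fy=4,interpolation=2))
E
```

```text
(no output)
```

View pics/c1.png

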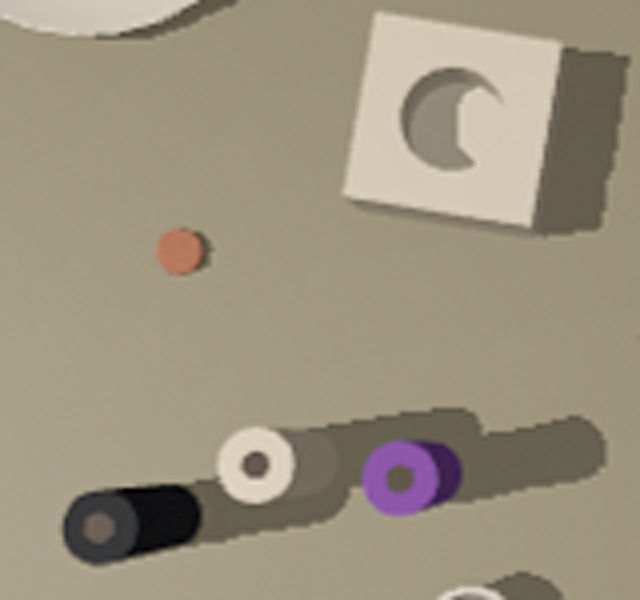

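View pics/c2.png

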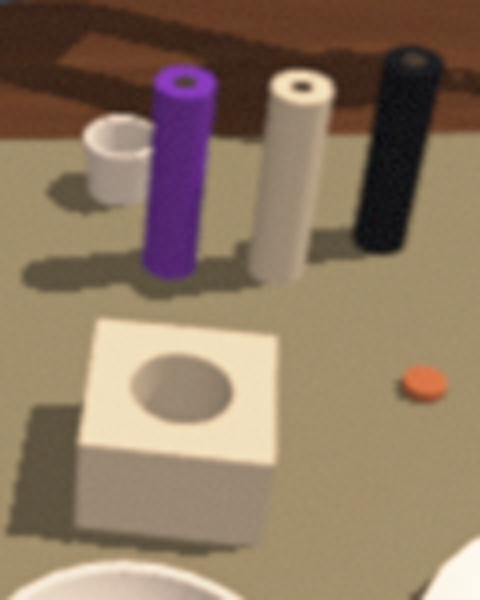

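The crops show the cream top at top (204,246), scene (405.7,152); the hole mouth at top (253,159.6), scene (375.5,227); purple at (240.2,249.5) and black at (164.7,261.7) in top.

```bash
python3 - <<'E'
from h import *
from bench import status
import numpy as np
np.set_printoptions(precision=4,suppress=True)
for k,n,u,v,z in[('prop','top',203.7,246,.14),('prop','scene',405.4,151.7,.14),('purple','top',240,249.3,.14),('purple','scene',376,150.5,.14),('black','top',164.5,261.5,.14),('black','scene',433.5,145,.14),('sock','top',253,159.5,.065),('sock','scene',375.3,226.8,.065)]:print(k,n,ray(n,u,v,z))
from scipy.spatial.transform import Rotation as R
q=status.get_obs()['eef_rot'];print(R.from_quat(np.roll(q,-1)).as_matrix())
E
```

```text
prop top [0.4667 0.2191 0.14  ]
prop scene [0.4682 0.22   0.14  ]
purple top [0.4614 0.1494 0.14  ]
purple scene [0.4631 0.1503 0.14  ]
black top [0.4361 0.2924 0.14  ]
black scene [0.4372 0.2931 0.14  ]
sock top [0.6495 0.1363 0.065 ]
sock scene [0.6511 0.1381 0.065 ]
[[-0.0007  0.3276  0.9448]
 [-0.0012  0.9448 -0.3276]
 [-1.     -0.0013 -0.0003]]
```

```bash
python3 -m jog '[0,-20,35,6,100, 0,-41,72,12,100, 0,-63,109,18,100, 0,-85,147,24,100, 0,-107,185,31,100]'
cat > g.py <<'E'
import sys,numpy as np
from bench import status
from scipy.spatial.transform import Rotation as R
o=status.get_obs();M=R.from_quat(np.roll(o['eef_rot'],-1)).as_matrix()
t=np.array([float(a) for a in sys.argv[1:4]]);ang=np.degrees(np.arctan2(M[1,1],M[0,1]))
print('t',o['time_s'],'pos',o['eef_pos'].round(4),'shift mm',(M.T@(t-o['eef_pos'])*1000).round(1),'jaw deg',ang.round(1),'open',o['opening'],'F',np.round(o['wrist_force'],1),'q',np.round(o['q'],2))
E
python3 g.py .4675 .2195 .2
```

```text
time_s: 0.65
eef_pos: [0.3287, 0.3801, 0.1992]
eef_rot: [0.64, 0.301, 0.64, -0.301]
wrist_force: [1.1, 0.4, 0.4]
opening: 1.001
t 0.65 pos [0.3287 0.3801 0.1992] shift mm [ -0.8   4.4 212.2] jaw deg 39.6 open 1.0011406095095676 F [1.1 0.4 0.4] q [ 0.62  0.02  1.79 -0.    1.34 -0.07]
```

```bash
python3 -m jog '[0,1,44,6,100, 0,2,88,12,100, 0,3,130,18,100, 0,4,172,24,100, 0,4,212,30,100]'; python3 -m jog '[0,0,0,0,100,0,0,0,0,100,0,0,0,0,100,0,0,0,0,100,0,0,0,0,100]'
python3 g.py .4675 .2195 .086
python3 - <<'E'
from bench import optics
import cv2
from h import *
c=optics.get_calibration('wrist');im=optics.camera('wrist');cv2.imwrite('pics/w1.png',im[:,:,::-1])
print([proj('wrist',p,c) for p in [(.4675,.2195,.14),(.462,.15,.14),(.4675,.2195,0)]])
E
```

```text
time_s: 1.15
eef_pos: [0.468, 0.2198, 0.1993]
eef_rot: [0.54, 0.456, 0.54, -0.456]
wrist_force: [1.6, -0.9, -0.5]
opening: 1.0
time_s: 1.65
eef_pos: [0.4664, 0.2224, 0.1994]
eef_rot: [0.542, 0.455, 0.542, -0.455]
wrist_force: [-0.5, -0.3, 1.2]
opening: 0.999
t 1.65 pos [0.4664 0.2224 0.1994] shift mm [113.4   0.6   3. ] jaw deg 10.0 open 0.9992803734900326 F [-0.5 -0.3  1.2] q [0.21 0.05 1.75 0.   1.34 0.04]
[(np.float64(320.50509271389916), np.float64(207.4853990668735)), (np.float64(300.0651475613959), np.float64(281.380481092099)), (np.float64(319.7312927996903), np.float64(166.97853664539417))]
```

View pics/w1.png

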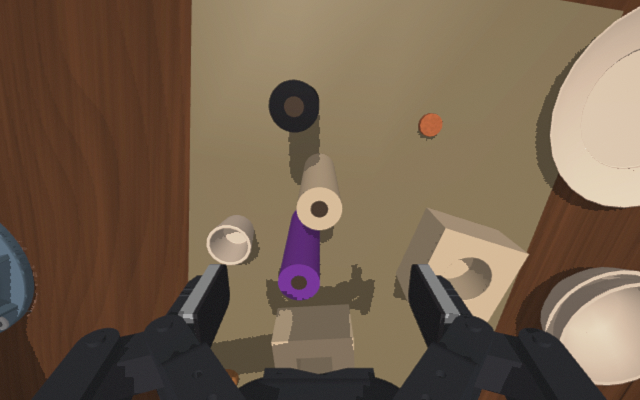

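The wrist view shows the cream top at (319.5,208.5), within 1 px of the prediction. The fingers straddle it, clear of the purple prop. Descending.

```bash
python3 -m jog '[5,1,3,0,100, 35,1,3,0,100, 65,1,3,0,100, 95,1,3,0,100, 113,1,3,0,100]';python3 -m jog '[0,0,0,0,100,0,0,0,0,50,0,0,0,0,30,0,0,0,0,10,0,0,0,0,0]'; python3 g.py .4675 .2195 .086;python3 -m jog '[0,0,0,0,0,0,0,0,0,0,0,0,0,0,0,0,0,0,0,0,0,0,0,0,0]'; python3 g.py .4675 .2195 .086
```

```text
time_s: 2.2
eef_pos: [0.4669, 0.2183, 0.0837]
eef_rot: [0.541, 0.454, 0.542, -0.456]
wrist_force: [0.4, 0.1, -0.4]
opening: 0.998
time_s: 2.7
eef_pos: [0.4695, 0.2189, 0.088]
eef_rot: [0.542, 0.456, 0.541, -0.454]
wrist_force: [-1.9, -0.4, 2.6]
opening: 0.402
t 2.7 pos [0.4695 0.2189 0.088 ] shift mm [ 2.  -1.9 -0.9] jaw deg 9.9 open 0.40185581218264643 F [-1.9 -0.4  2.6] q [0.21 0.19 1.85 0.   1.11 0.03]
time_s: 3.2
eef_pos: [0.4695, 0.2189, 0.088]
eef_rot: [0.542, 0.456, 0.541, -0.454]
wrist_force: [-1.7, 0.0, 6.4]
opening: 0.399
t 3.2 pos [0.4695 0.2189 0.088 ] shift mm [ 2.  -1.8 -0.9] jaw deg 9.9 open 0.3990133347473642 F [-1.7  0.   6.4] q [ 0.21  0.19  1.85 -0.    1.11  0.03]
```

```bash
python3 -m jog '[-5,0,0,0,0,-15,0,0,0,0,-25,0,0,0,0,-38,0,0,0,0,-50,0,0,0,0]';python3 -m jog '[-15,0,0,0,0,-30,0,0,0,0,-45,0,0,0,0,-57,0,0,0,0,-62,0,0,0,0]'; python3 -m jog '[0,0,0,0,0,0,0,0,0,0,0,0,0,0,0,0,0,0,0,0,0,0,0,0,0]'; python3 g.py .6503 .1372 .2
python3 - <<'E'
from bench import optics
import cv2
cv2.imwrite('pics/s2.png',cv2.resize(optics.camera('scene')[60:280,300:500,::-1],None,fx=2.7,fy=2.7,interpolation=2))
E
```

```text
time_s: 3.7
eef_pos: [0.4689, 0.2187, 0.1379]
eef_rot: [0.541, 0.455, 0.541, -0.455]
wrist_force: [0.4, 0.0, -2.4]
opening: 0.397
time_s: 4.2
eef_pos: [0.4695, 0.2188, 0.2004]
eef_rot: [0.542, 0.456, 0.541, -0.454]
wrist_force: [0.1, -0.6, -2.5]
opening: 0.399
time_s: 4.7
eef_pos: [0.4683, 0.2186, 0.1978]
eef_rot: [0.541, 0.455, 0.541, -0.455]
wrist_force: [0.3, -0.5, -2.6]
opening: 0.402
t 4.7 pos [0.4683 0.2186 0.1978] shift mm [ -2.3 165.3 111.4] jaw deg 9.9 open 0.4024376904970447 F [ 0.3 -0.5 -2.6] q [ 0.21  0.05  1.75 -0.    1.34  0.03]
```

View pics/s2.png

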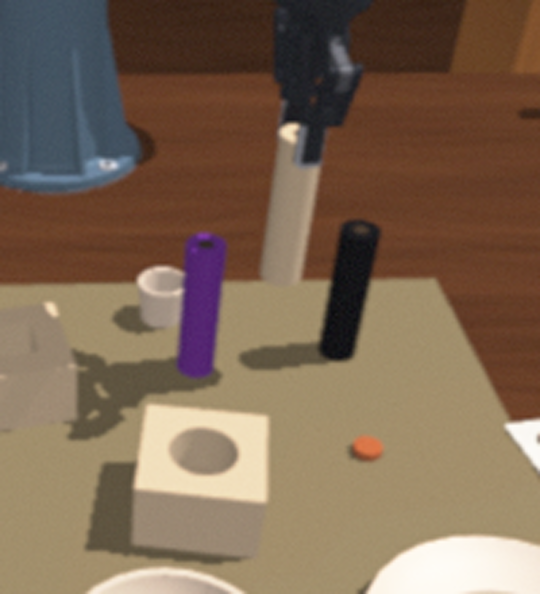

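The prop is held upright, foot about 110 mm up, and the other props are undisturbed. Next I move it over the socket.

```bash
python3 -m jog '[0,8,6,0,0,0,28,19,0,0,0,50,34,0,0,0,72,48,0,0,0,94,63,0,0]';python3 -m jog '[0,20,14,0,0,0,40,28,0,0,0,55,38,0,0,0,66,45,0,0,0,71,48,0,0]'; python3 -m jog '[0,0,0,0,0,0,0,0,0,0,0,0,0,0,0,0,0,0,0,0,0,0,0,0,0]'; python3 g.py .6503 .1372 .2
python3 - <<'E'
from bench import optics
import cv2
from h import *
for n in('top','scene'):
  u,v=map(int,proj(n,(.65,.137,.12)));im=optics.camera(n)[:,:,::-1];x,y=max(u-60,0),max(v-70,0);print(n,x,y)
  cv2.imwrite(f'pics/{n}3.png',im); cv2.imwrite(f'pics/{n}3c.png',cv2.resize(im[y:y+140,x:x+120],None,fx=3.3,fy=4,interpolation=2)) 
a=[cv2.imread(f'pics/{n}3c.png') for n in('top','scene')];cv2.imwrite('pics/both3.png',np.hstack(a))
E
```

```text
time_s: 5.25
eef_pos: [0.5735, 0.1719, 0.1983]
eef_rot: [0.541, 0.455, 0.541, -0.455]
wrist_force: [0.2, -0.1, -2.0]
opening: 0.394
time_s: 5.75
eef_pos: [0.6515, 0.1363, 0.1977]
eef_rot: [0.541, 0.455, 0.541, -0.456]
wrist_force: [0.1, -0.8, -3.6]
opening: 0.399
time_s: 6.25
eef_pos: [0.6499, 0.1379, 0.1986]
eef_rot: [0.541, 0.455, 0.541, -0.455]
wrist_force: [-0.1, 0.0, -2.3]
opening: 0.398
t 6.25 pos [0.6499 0.1379 0.1986] shift mm [-1.4  0.2  0.8] jaw deg 9.9 open 0.39809489798129216 F [-0.1  0.  -2.3] q [ 0.03  0.38  1.36 -0.    1.4  -0.14]
top 190 84
scene 316 136
```

View pics/both3.png

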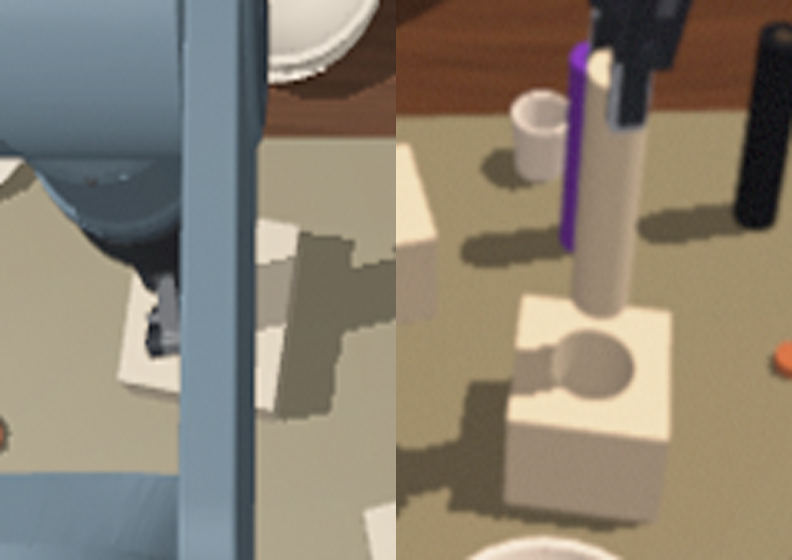

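The scene crop shows the prop upright above the hole, with its foot's lower edge at scene (377.8,215.5) and the mouth centre at about (376,227). I'll check that against the projection.

```bash
python3 - <<'E'
from h import *
p=np.array([.6499,.1379,.1106])
print('front',proj('scene',p+[.018,0,0]),'centre',proj('scene',p),'L',proj('scene',p-[0,.018,0]),'R',proj('scene',p+[0,.018,0]))
print('mouth L/R',proj('scene',[.6503,.1092,.065]),proj('scene',[.6503,.1652,.065]))
E
```

```text
front (np.float64(377.64505910357167), np.float64(216.16404377410763)) centre (np.float64(376.8505695159024), np.float64(210.39625266418565)) L (np.float64(368.1651323023191), np.float64(210.34232485205933)) R (np.float64(385.54681508274746), np.float64(210.4502475852934))
mouth L/R (np.float64(361.7949897002759), np.float64(226.4344639237506)) (np.float64(387.8772746420086), np.float64(226.62654560420833))
```

Alignment agrees within about 2 mm against 10 mm of play. Lowering.

```bash
python3 -m jog '[6,0,1,0,0,14,0,1,0,0,22,0,1,0,0,30,0,1,0,0,38,0,1,0,0]';python3 -m jog '[4,0,0,0,0,8,0,0,0,0,12,0,0,0,0,16,0,0,0,0,20,0,0,0,0]'; python3 g.py .6503 .1372 .108; python3 -m jog '[5,0,0,0,0,10,0,0,0,0,15,0,0,0,0,20,0,0,0,0,25,0,0,0,0]'; python3 g.py .6503 .1372 .108
```

```text
time_s: 6.85
eef_pos: [0.65, 0.1366, 0.1592]
eef_rot: [0.541, 0.455, 0.541, -0.455]
wrist_force: [-0.2, -0.3, -1.8]
opening: 0.398
time_s: 7.35
eef_pos: [0.6505, 0.1366, 0.1403]
eef_rot: [0.541, 0.455, 0.541, -0.455]
wrist_force: [-0.0, 0.1, -2.2]
opening: 0.398
t 7.35 pos [0.6505 0.1366 0.1403] shift mm [32.3 -0.1 -0.6] jaw deg 9.9 open 0.39835508944090653 F [-0.   0.1 -2.2] q [ 0.03  0.43  1.42 -0.    1.3  -0.14]
time_s: 7.85
eef_pos: [0.6503, 0.1366, 0.1149]
eef_rot: [0.541, 0.455, 0.541, -0.455]
wrist_force: [-0.4, -0.4, -2.8]
opening: 0.397
t 7.85 pos [0.6503 0.1366 0.1149] shift mm [ 6.9  0.1 -0.6] jaw deg 9.9 open 0.39683933755654943 F [-0.4 -0.4 -2.8] q [ 0.03  0.45  1.43 -0.    1.25 -0.14]
```

```bash
python3 -m jog '[1,0,0,0,0,2,0,0,0,0,3,0,0,0,0,4,0,0,0,0,5,0,0,0,0]'; python3 -m jog '[0.4,0,0,0,0,0.8,0,0,0,0,1.2,0,0,0,0,1.6,0,0,0,0,2,0,0,0,0]'
```

```text
time_s: 8.35
eef_pos: [0.6505, 0.1366, 0.1106]
eef_rot: [0.541, 0.455, 0.541, -0.455]
wrist_force: [0.1, -0.4, -2.1]
opening: 0.395
time_s: 8.85
eef_pos: [0.6504, 0.1366, 0.1084]
eef_rot: [0.541, 0.455, 0.541, -0.455]
wrist_force: [0.5, 0.4, -2.8]
opening: 0.399
```

```bash
python3 -m jog '[0.2,0,0,0,0,0.4,0,0,0,0,0.6,0,0,0,0,0.8,0,0,0,0,1,0,0,0,0]'; python3 -m jog '[0.2,0,0,0,0,0.4,0,0,0,0,0.6,0,0,0,0,0.8,0,0,0,0,1,0,0,0,0]'
```

```text
time_s: 9.35
eef_pos: [0.6505, 0.1366, 0.1081]
eef_rot: [0.541, 0.455, 0.541, -0.455]
wrist_force: [-2.3, -0.7, 3.5]
opening: 0.401
time_s: 9.85
eef_pos: [0.6508, 0.1366, 0.108]
eef_rot: [0.542, 0.455, 0.541, -0.455]
wrist_force: [-4.7, -1.0, 9.3]
opening: 0.399
```

Contact came at the expected height (0.108), so it is home. Next: ease off, release, then retreat straight up.

```bash
python3 -m jog '[-0.5,0,0,0,0,-1,0,0,0,0,-1,0,0,0,36,-1,0,0,0,44,-1,0,0,0,60]'; python3 -m jog '[0,0,0,0,80,0,0,0,0,100,0,0,0,0,100,0,0,0,0,100,0,0,0,0,100]';python3 -m jog '[-5,0,0,0,100,-20,0,0,0,100,-45,0,0,0,100,-75,0,0,0,100,-105,0,0,0,100]';python3 -m jog '[0,0,-30,0,100,0,0,-70,0,100,0,0,-110,0,100,0,0,-150,0,100,0,0,-180,0,100]';python3 -m jog '[0,0,0,0,100,0,0,0,0,100,0,0,0,0,100,0,0,0,0,100,0,0,0,0,100]'
python3 - <<'E'
from bench import optics
import cv2
from h import *
for n in('top','scene'): cv2.imwrite(f'pics/{n}4.png',optics.camera(n)[:,:,::-1])
a=[cv2.imread(f'pics/{n}4.png') for n in('top','scene')];cv2.imwrite('pics/both4.png',np.vstack([a[0][50:300,:500],a[1][100:350,100:600]]))
for n in('top','scene'):print(n,proj(n,(.6503,.1372,.16)),proj(n,(.6503,.1372,.065)))
E
```

```text
time_s: 10.35
eef_pos: [0.6504, 0.1366, 0.107]
eef_rot: [0.541, 0.455, 0.541, -0.455]
wrist_force: [-0.3, -0.6, 0.0]
opening: 0.585
time_s: 10.85
eef_pos: [0.6504, 0.1366, 0.1074]
eef_rot: [0.541, 0.455, 0.541, -0.455]
wrist_force: [-1.0, 0.0, 0.4]
opening: 1.003
time_s: 11.35
eef_pos: [0.6505, 0.1367, 0.2149]
eef_rot: [0.541, 0.455, 0.541, -0.455]
wrist_force: [0.3, 0.4, 0.6]
opening: 0.999
time_s: 11.85
eef_pos: [0.6191, 0.3165, 0.2143]
eef_rot: [0.542, 0.455, 0.541, -0.454]
wrist_force: [0.8, -0.2, 0.0]
opening: 1.004
time_s: 12.35
eef_pos: [0.6199, 0.3128, 0.2126]
eef_rot: [0.541, 0.456, 0.541, -0.456]
wrist_force: [-0.1, -0.3, -1.2]
opening: 0.998
top (np.float64(248.07108303433904), np.float64(150.72198377042014)) (np.float64(252.60807190284962), np.float64(159.10163441461563))
scene (np.float64(378.5257334076576), np.float64(191.7873966524851)) (np.float64(374.82396190896424), np.float64(226.53041513669348))
```

View pics/both4.png

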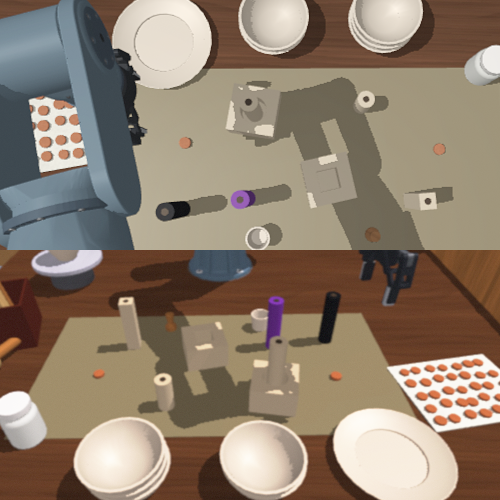

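The prop's top is at (248,152) in the top view and (378,191) in the scene view. The predictions for fully home and upright were (248,151) and (378.5,192). The other props haven't moved and the gripper is clear.

```bash
python3 -c "
from bench import hand_in;print(hand_in())"
```

```text
the job is handed in; nothing more can be done
None
```

The tall cream prop is standing in the round socket, released. I handed the job in at about 12.5 s, and `hand_in()` gives no verdict.

- **Lift and lowering:** I gripped it near the top, raised its foot about 110 mm and lowered it slowly into the hole. It touched bottom with the tool at 0.108 m, the height expected for fully home. The push peaked at about 9 N, and I eased off before opening the fingers.
- **Final check:** In both fixed cameras the prop's top is within about 1.5 px of where a fully home, upright prop should appear. The square, short, black and purple props look unmoved, judged by eye. The open gripper is clear of everything, with wrist force near zero.
- **One disagreement:** The brief says nothing taller than 75 mm stands within 80 mm of the prop. I measured the purple and black look-alikes as about 140 mm tall, roughly 70 mm and 79 mm away. I turned the jaws to pass between them, and nothing was touched.

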